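# Press a vial stopper home, then hold the dial's index pin out

### The job

A vial stands under the ram of the bench stoppering press with its rubber stopper only half in: pull the press's ball lever all the way down to push that stopper fully home, then ease the lever back up to its rest under control, never letting it fly up. When the ram is up, grip the ribbed knob of the sprung index pin at the rim of the dial, pull it straight up to its stop so that the pin is clear of its hole, and finish while still holding it there, so that I can turn the dial. Leave the dial at this station, the vials standing in it, and the things round the press where they are.

Things in the scene. Friction and masses are not known exactly. Their poses are not given: they have to be found in the camera images.
- press: Grey press (fixed), base 240 x 180 mm, rear column, head 60 mm wide, top at z 214 mm, front face 28 mm before the ram. Origin: on the bench under the vertical ram axis; x to the rear (column), y left, z up; 'local' below means this frame. The ram's foot rests 111 mm above the bench. In front, under the head: a round dial, 172 mm wide, top at z 42 mm, axis at local (-55, 0) mm.
- lever_ball (a point): Centre of the 34 mm black ball on the lever, an 11 mm steel rod right (-y) of the head. It moves in the plane local y = -75 mm on a circle of 150 mm radius about lever_pivot, in front of it: at rest 50 degrees above the level, local (-66, -75, 293) mm; at the end of the stroke 4 degrees below it, (-120, -75, 166) mm.
- lever_pivot (a point): Centre of the lever's hinge, at local (30, -75, 178) mm; the hinge axis is level, along the press's y.
- lever (a joint): Lever angle, rad: 0 = up at its rest stop, 0.95 = fully down at its stop. A spring drives it back up: about 4 N at the ball at rest to 11 N fully down with the stopper; its damper adds 2 N at 0.1 m/s. Let go, it flies up, which is not allowed: stay under 2 rad/s (0.3 m/s at the ball). It moves the ram down 22 mm per rad.
- stopper_1 (a joint): How far the dark rubber stopper (19 mm wide flange, 3.5 mm thick) of the vial under the ram has been pushed in, m: 0 to 0.0015 at the start, 0.006 = fully home, its flange on the rim of the vial. It stays where it is pushed.
- plunger (a joint): Travel of the sprung index pin, m: 0 = seated 9 mm deep in its hole in the dial, 0.009 = tip just at the mouth of the hole, 0.016 = pulled up to its stop. It moves straight up (world z). Spring: 6 N seated to 14 N at the stop. It does not latch: let go, it snaps back down.
- plunger_knob (a point): Centre of the black ribbed knob of the index pin: upright cylinder, 25 mm wide, 28 mm high, at local (-108, 53, 106) mm when seated. Below it a 17 mm steel sleeve (z 76 to 89 mm) and a bracket arm 24 mm wide, top at z 76 mm, running 48 mm outwards from the pin, away from the dial's axis, to its post. The nearest vials stand 53 mm off, axis to axis.
- pin_tip (a point): Lower end of the 8.6 mm index pin.
- hole_mouth (a point): Centre of the mouth (z 52 mm) of the steel bushing in the dial that the pin seats in; z up.
- dial (a joint): Turn of the dial, rad: 0 = at the present station; it shall stay there. Four nests stand on it, 55 mm from its axis. The seated pin locks it; with the pin out it turns, with slight friction.
- vial_1: Glass vial under the ram, 24 mm in diameter and 45 mm high without its stopper; loose in its nest. Origin: centre of its foot, z up. The half-inserted stopper stands 8 to 9.5 mm above the rim (top about z 96 mm), seated 3.5 mm.
- vial_2: The same kind of vial in the left nest, local (-55, 55) mm, its stopper half in, to be pressed later: leave it.
- vial_3: The same kind of vial in the right nest, local (-55, -55) mm, its stopper already home. The front nest is empty.
- nest_1 (a point): Centre of the nest under the ram, on the dial's top.
- nest_2 (a point): Centre of the left nest.
- nest_3 (a point): Centre of the right nest.
- tube_rack: Bystander: small yellow wire rack with two capped tubes, 52 x 86 x 122 mm, left of the press. Origin: centre of its underside.
- reagent_bottle: Bystander: small reagent bottle with a screw cap, 56 x 105 mm, right of the press. Origin: centre of its underside.
- petri_dish: Bystander: lidded dish, 71 x 15 mm, right of the press towards the front. Origin: centre of its underside.
- forceps: Bystander: steel forceps lying flat along y, 20 x 135 x 9 mm, left of the press towards the front. Origin: centre of its underside.

How it is judged (in metres and radians):
On the way, in this order (a step that is already met when the one before it is completed fails the run):
1. the lever is pulled all the way down and the stopper of the vial under the ram is pushed home (value of joint lever above 0.88 rad and value of joint stopper_1 above 0.0045 m), for 0.1 s.
2. the lever is back up at its rest (value of joint lever below 0.07 rad and value of joint stopper_1 above 0.0045 m), for 0.2 s.
3. the index pin is pulled up to its stop by the fingers (value of joint plunger above 0.0135 m and contact force between the fingers and plunger above 2 N and value of joint lever below 0.07 rad), for 0.2 s.
At the end, for the whole second after the job is handed in: Fingers hold the pin within 2.5 mm of its 16 mm stop, its tip above the mouth of its hole; lever at rest (below 0.07 rad), the stopper under the ram home within 1.5 mm, dial within 0.06 rad of its station, vials upright in their nests (8 mm), things round the press moved under 30 mm (all of step 3 and z of pin_tip in the frame of hole_mouth above 0.003 m and value of joint stopper_1 above 0.0045 m and value of joint dial between -0.06 and 0.06 rad and angle between each of vial_1, vial_2, vial_3's own z axis and vertical below 0.15 rad and z of each of vial_1, vial_2, vial_3 in the frame of press above 0.036 m and horizontal distance between vial_1 and nest_1 below 0.008 m and horizontal distance between vial_2 and nest_2 below 0.008 m and horizontal distance between vial_3 and nest_3 below 0.008 m and distance of each of tube_rack, reagent_bottle, petri_dish, forceps from where it was at the start of the episode below 0.03 m); the arm keeps its last pose, push and grip.
It fails at once if the lever flies up (faster than 2 rad/s, about 0.3 m/s at the ball) (velocity of joint lever below -2 rad/s).
It fails at once if the index pin is pulled while the lever is still down (value of joint plunger above 0.005 m and value of joint lever above 0.15 rad).
It fails at once if a vial is tipped over or lifted out (angle between any of vial_1, vial_2, vial_3's own z axis and vertical above 0.4 rad).
It fails at once if a thing beside the press is knocked over or pushed away (distance of any of tube_rack, reagent_bottle, petri_dish, forceps from where it was at the start of the episode above 0.03 m or angle between any of tube_rack, reagent_bottle, petri_dish, forceps's own z axis and vertical above 0.5 rad).
It also fails if it takes over 58 s, if anything falls off the work surface, if the arm or the gripper's body presses on something with over 40 N, if the wrist force passes 120 N, or if a joint passes its speed limit or range.

### The arm

A 7-joint arm with a two-finger parallel gripper is mounted at the origin on a cart in front of the work surface, level with it; the furniture and walls round the work are solid. World frame = base frame: x ahead of the robot, y to its left, z up, the work surface at z = 0. Lengths are in mm, angles in rad, forces in N, time in s.
With the tool pointing down it reaches from about 425 to 950 mm from the base axis. Payload 4.7 kg.
Tool frame: the origin (TCP) lies on the mounting face of the last link; the fingertips stand finger_overhang ahead of it and the grasp point (between the pads) lies 155 mm ahead of it (finger_overhang is the distance from the TCP to the fingertips, in mm); z points along the fingers, y is the direction in which the jaws open and shut (so a half turn about z gives the same grasp; the last joint's range is limited). The gripper opens to 85 mm and grips with 20 to 120 N. Pads are 22 mm wide; open, the fingers measure 114 mm over their backs; the gripper's body (76 mm by 85 mm) begins 54 mm behind the grasp point. The pads swing forward as they close: fully open they stand 13 mm farther back than shut.
Start: joints at [-1.302, 0.469, -0.049, 1.532, 0.024, 1.141, -0.082], TCP at [198.019, 645.306, 404.735] pointing down, gripper open.
Joint ranges: [-2.59, 2.59], [-0.33, 1.99], [-1.39, 1.29], [0.1, 2.45], [-1.04, 4.18], [0.21, 1.99], [-2.66, 2.66]. Speed limits (rad/s): [2.57, 2.57, 3.14, 3.14, 3.14, 3.14, 3.14].

### API

Orientations are given as a 3x3 rotation matrix whose columns are the frame's x, y, z axes.
In Python, from cell import * gives the robot as it stands.
- The arm moves only by the tool carry_out, never from a script. Its argument "steps" is one flat list of numbers, 6 for each row, row after row: the shift along the tool's x, y, z in m, then the turn, a rotation vector about the tool's x, y, z in degrees. In form: [dx, dy, dz, wx, wy, wz, dx, dy, dz, wx, wy, wz, ...]. A call has 1 to 20 rows; each row is the pose to reach, as a shift and turn from the pose commanded when the call began, along the tool's axes at that moment; what a row does not reach only later rows make up. A row lasts 1/10 s, in which the tool goes at most 50 mm and 8.59 degrees, less where a joint would pass 70% of its speed; a pose out of reach is approached as far as the arm can. A call with a gripper value outside its range is refused whole. "jaw" is the opening, from 0 (shut) to 1 (fully open), set as the call begins (left out, the last holds). The fingers move at their own pace and stop on an object; "squeeze" is the grip in N (left out, the last holds). Time passes only in rows, so rows that repeat a pose let the fingers close. It gives the time, the measured TCP pose, the force and the opening at its end, in the units of the state.
- read_state(): the state, without advancing time (a new reading comes with each control period).
- get_image(name): name is "scene" or "top" or "wrist"; returns the picture (400x640x3 uint8, blue, green, red); there is no depth.
- calibration(name): a dict with "vfov" (degrees; the focal length in pixels is half the picture's height over the tangent of half this angle, whatever the lens; pixels are square), "cx", "cy" (the principal point, pixels), "position" and "attitude" of the camera in the world; the wrist camera has in their place "T_tool_cam" (4x4, takes a point from camera to tool coordinates, whose origin is the TCP and whose axes are the flange's). Camera axes: x right, y up, looking along -z (the intrinsics and any distortion apply to the point x, -y, -z); pixel columns grow to the right and rows downward; lengths in mm; the calibration is good to about 2 mm. The wrist camera is an equidistant fisheye: a pixel r from the principal point sees the ray r / f radians off the axis. A picture is of the moment at which its call begins: read the wrist's pose just before it. calibration takes no time and is no camera call.
- job_done(): hands the job in, once; it reports no verdict.
The state is a dict: "time": time; "joints": joint angles; "qd": joint speeds; "joint_torque": joint torques, N m; "tool_pos": TCP position; "eef_rot": TCP orientation; "contact_force": force on the tool from outside, world axes, zero at the start; "moment": the same for the moment, N m; "grip_width": opening from 0.0 (shut) to 1.0 (fully open).
Only numpy, scipy, OpenCV 4.12 (cv2) and the standard library are available. Lean on these libraries where they do the work, as an engineer would, in place of code of your own. Each camera call takes 0.05 s, during which the arm holds its last target. There are 200 camera calls.

## Working session

There is one attempt and no reset: what is moved stays moved. The work goes in short steps, Python scripts to look and compute and a tool call to move; the robot and the scene stay as the last step left them, time stands still between calls to the robot, and variables do not carry over. Pictures are saved under pics/ and viewed, about 8 in all and at most 12, crops included, and the job is handed in when it is done.

Besides the shell and the picture viewer there is one more tool, called after "Call:" in YAML: its name, and indented under it one key for each argument. carry_out: Moves the arm, as the interface text tells. Its arguments: {"type":"object","properties":{"steps":{"type":"array","items":{"type":"number"}},"jaw":{"type":"number"},"squeeze":{"type":"number"}},"required":["steps"]}

```bash
mkdir -p pics; ls
python3 - <<'E'
from cell import *
import cv2
print(read_state())
for n in ("scene","top","wrist"):
    print(n,calibration(n))
for n in ("scene","top"):
    cv2.imwrite(f"pics/{n}0.png",get_image(n))
E
```

```text
pics
{'time': 0.0, 'joints': array([-1.30188909,  0.46942827, -0.04856792,  1.53371568,  0.02412851,
        1.14101545, -0.08231136]), 'qd': array([-0.00173652,  0.00144384,  0.00193206, -0.00035142, -0.00064074,
        0.00082551,  0.00014315]), 'joint_torque': array([ 1.93027386e-04, -5.10290802e+01, -4.66611469e-02, -2.37711775e+01,
        1.06580299e-02,  7.58403592e-03, -1.42096238e-05]), 'tool_pos': array([197.98156409, 645.04377078, 403.66068331]), 'eef_rot': array([[-9.55984731e-01,  2.93416037e-01, -4.72390360e-04],
       [ 2.93416396e-01,  9.55982803e-01, -1.92320559e-03],
       [-1.12702302e-04, -1.97716226e-03, -9.99998039e-01]]), 'contact_force': array([-0.7299755 ,  0.47663254,  0.43720849]), 'moment': array([-0.01100578,  0.04529803,  0.02802146]), 'grip_width': 1.0004899838386585}
scene {'vfov': 57.49638116850519, 'cx': 319.5273678473694, 'cy': 199.31773378649743, 'position': array([ 195.5987763 , -450.25031718,  765.03898425]), 'attitude': array([[ 0.78451027,  0.40274094, -0.471533  ],
       [-0.61974482,  0.535503  , -0.57371847],
       [ 0.02144742,  0.74231817,  0.66970422]])}
top {'vfov': 48.56791219780362, 'cx': 320.52122330785295, 'cy': 201.2457043620195, 'position': array([ 520.55400755,   14.66033986, 1246.58342037]), 'attitude': array([[-0.00299729,  0.99863537, -0.05213847],
       [-0.99951039, -0.00461562, -0.03094649],
       [-0.03114492,  0.05202018,  0.99816026]])}
wrist {'vfov': 65.70646984690485, 'cx': 323.24985724035025, 'cy': 201.40084574990934, 'T_tool_cam': array([[ 1.79470198e-04,  9.51201892e-01,  3.08569163e-01,
         7.77961202e+01],
       [ 9.99999860e-01, -3.24348892e-04,  4.18224250e-04,
        -9.32771984e-02],
       [ 4.97899764e-04,  3.08569045e-01, -9.51201817e-01,
         3.04319992e+01],
       [ 0.00000000e+00,  0.00000000e+00,  0.00000000e+00,
         1.00000000e+00]])}
```

View pics/scene0.png

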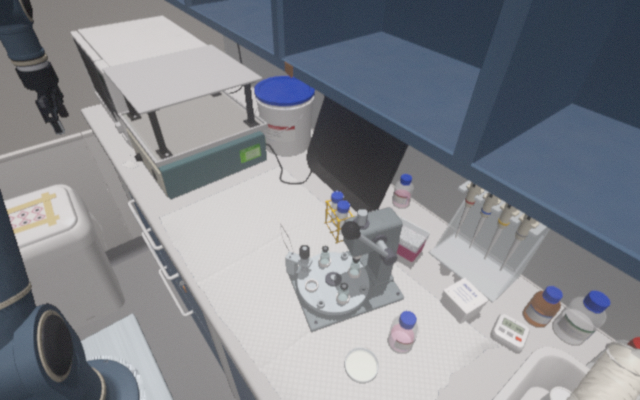

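View pics/top0.png

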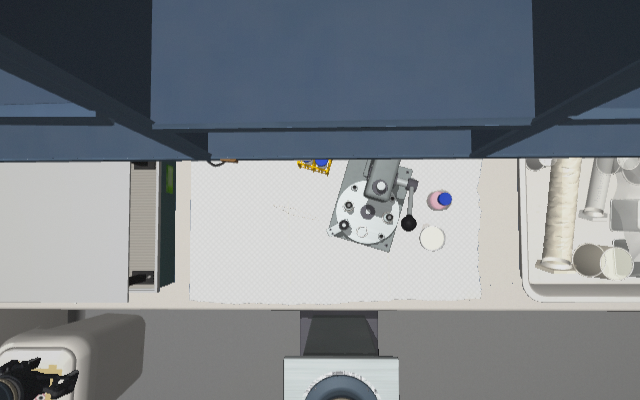

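Run:
```python
import cv2
a=cv2.imread("pics/top0.png")[150:260,320:460];b=cv2.imread("pics/scene0.png")[180:330,275:425]
cv2.imwrite("pics/topc.png",cv2.resize(a,None,fx=5,fy=5,interpolation=3))
cv2.imwrite("pics/scenec.png",cv2.resize(b,None,fx=4,fy=4,interpolation=3))
```

```text
(no output)
```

View pics/topc.png

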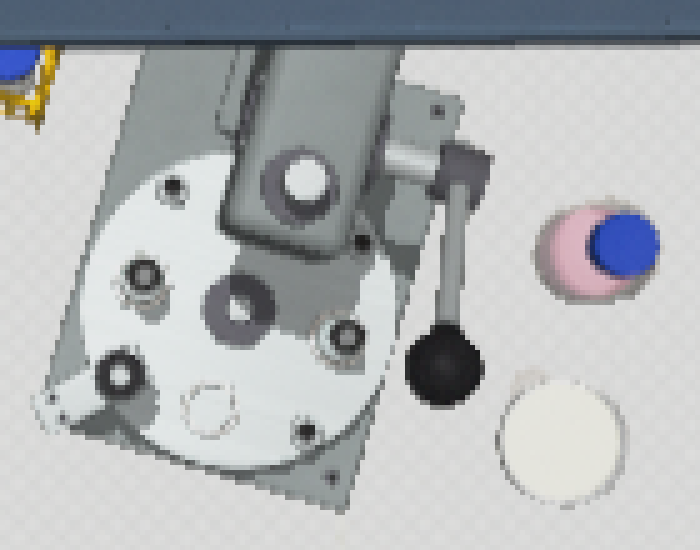

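View pics/scenec.png

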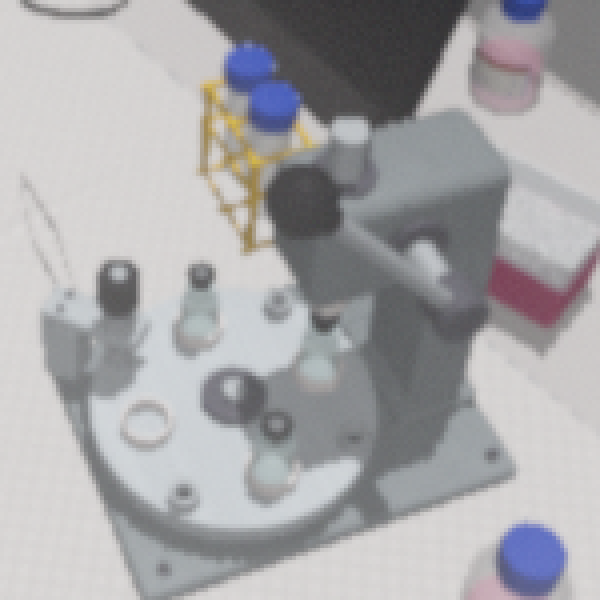

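```bash
cat > h.py <<'E'
from cell import *
import numpy as np
from scipy.spatial.transform import Rotation as R
def proj(n,P):
    c=calibration(n); f=200/np.tan(np.radians(c['vfov']/2))
    p=(np.atleast_2d(P)-c['position'])@c['attitude']
    return np.c_[c['cx']+f*p[:,0]/-p[:,2], c['cy']-f*p[:,1]/-p[:,2]]
def w(L,x): 
    L=np.atleast_2d(L).astype(float); c,s=np.cos(x[2]),np.sin(x[2])
    return np.c_[x[0]+c*L[:,0]-s*L[:,1], x[1]+s*L[:,0]+c*L[:,1], L[:,2]]
E
python3 - <<'E'
from h import *
from scipy.optimize import least_squares
L=np.array([[-66,-75,293],[-108,53,120],[-55,55,96],[-55,-55,90.5]])
T=np.array([[445,364],[121,372],[146,274],[345,338]])/5+[319.6,149.6]
S=np.array([[304,202],[119,270],[202,270],[279,420]])/4+[274.6,179.6]
f=lambda x:np.r_[(proj("top",w(L,x))-T).ravel(),(proj("scene",w(L,x))-S).ravel()]
r=least_squares(f,[600,-100,-.2],loss='soft_l1')
print(r.x,np.round(f(r.x).reshape(-1,2),1))
x=r.x
for n,l in dict(ball=[-66,-75,293],down=[-120,-75,166],piv=[30,-75,178],knob=[-108,53,106],front=[-28,0,214]).items(): print(n,w(l,x).round(1))
E
```

```text
[ 6.08098839e+02 -8.98960996e+01 -2.97014118e-01] [[-0.8  0.6]
 [-0.7  0.4]
 [-0.7  0.2]
 [ 0.1 -0.3]
 [ 0.4 -0.6]
 [ 0.7  0.4]
 [ 0.6  0.5]
 [ 0.   0.8]]
ball [[ 523.  -142.3  293. ]]
down [[ 471.4 -126.5  166. ]]
piv [[ 614.8 -170.4  178. ]]
knob [[520.3  -7.6 106. ]]
front [[581.3 -81.7 214. ]]
```

Run:
```python
from h import *
# shelf lower front edge: top row ~157 , scene edge line through (463,160),(640,250)
for z in (450,500,550,600,650,700,750):
  from scipy.optimize import brentq
  o=[]
  for y in (-200,100):
    x=brentq(lambda x:proj("top",[x,y,z])[0,1]-157,300,1200)
    p=proj("scene",[x,y,z])[0]; o+=[round(x),p.round(0), round(160+(p[0]-463)*90/177-p[1])]
  print(z,o)
# instrument near-right-top corner estimates: top px (130,300),(175,300)
```

```text
450 [640, array([440., 148.]), 0, 643, array([321.,  80.]), 8]
500 [633, array([446., 121.]), 30, 635, array([319.,  56.]), 30]
550 [625, array([451.,  90.]), 64, 628, array([316.,  29.]), 56]
600 [618, array([458.,  53.]), 104, 620, array([313.,  -0.]), 84]
650 [610, array([466.,  10.]), 151, 612, array([309., -34.]), 116]
700 [602, array([476., -41.]), 207, 605, array([305., -72.]), 152]
750 [595, array([ 488., -103.]), 276, 597, array([ 301., -116.]), 193]
```

Call:
carry_out:
  steps: [-0.005, -0.181, -0.096, 0, 0, 0, -0.005, -0.181, -0.096, 0, 0, 0, -0.005, -0.181, -0.096, 0, 0, 0, -0.005, -0.181, -0.096, 0, 0, 0, -0.179, -0.254, -0.096, 0, 0, 0, -0.179, -0.254, -0.096, 0, 0, 0, -0.179, -0.254, -0.096, 0, 0, 0, -0.179, -0.254, -0.096, 0, 0, 0, -0.179, -0.254, -0.096, 0, 0, 0, -0.382, -0.421, -0.096, 0, 0, 0, -0.382, -0.421, -0.096, 0, 0, 0, -0.382, -0.421, -0.096, 0, 0, 0, -0.382, -0.421, -0.096, 0, 0, 0, -0.382, -0.421, -0.096, 0, 0, 0, -0.541, -0.657, -0.096, 0, 0, 0, -0.541, -0.657, -0.096, 0, 0, 0, -0.541, -0.657, -0.096, 0, 0, 0, -0.541, -0.657, -0.096, 0, 0, 0, -0.541, -0.657, -0.096, 0, 0, 0, -0.541, -0.657, -0.096, 0, 0, 0]
  jaw: 1

```text
time: 2.1
tool_pos: [522.8, -142.9, 500.5]
eef_rot: [[-0.956, 0.293, 0.0], [0.293, 0.956, 0.0], [0.0, 0.0, -1.0]]
contact_force: [0.1, 0.9, 0.2]
grip_width: 0.996
```

```bash
cat >> h.py <<'E'
def wproj(P):
    s=read_state(); c=calibration("wrist"); f=200/np.tan(np.radians(c['vfov']/2)); T=np.array(c['T_tool_cam'])
    t=(np.atleast_2d(P)-s['tool_pos'])@s['eef_rot']; p=(t-T[:3,3])@T[:3,:3]
    th=np.arctan2(np.hypot(p[:,0],p[:,1]),-p[:,2]); a=np.arctan2(-p[:,1],p[:,0])
    return np.c_[c['cx']+f*th*np.cos(a), c['cy']+f*th*np.sin(a)]
X=[608.1,-89.9,-0.297]
E
python3 - <<'E'
from h import *
import cv2
L=[[-66,-75,293],[-108,53,120],[-55,55,96],[-55,-55,90.5]]
print(wproj(w(L,X)).round(1)); im=get_image("wrist")
cv2.imwrite("pics/w1.png",im)
E
```

```text
[[324.4 232.5]
 [432.6 138.6]
 [424.8 177.4]
 [339.7 175.5]]
```

View pics/w1.png

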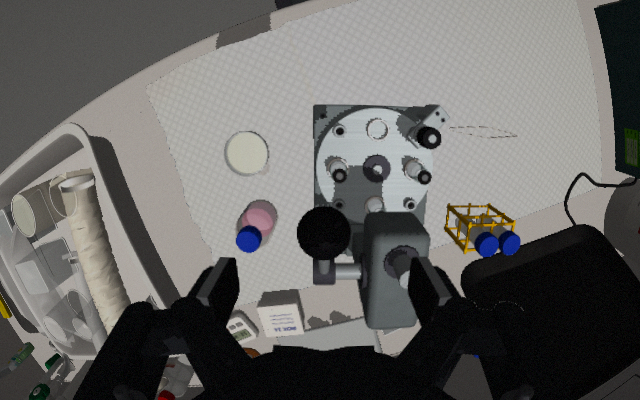

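Call:
carry_out:
  steps: [0, 0, 0.03, 0, 0, 0, 0, 0, 0.052, 0, 0, 0, 0, 0, 0.052, 0, 0, 0]

```text
time: 2.45
tool_pos: [521.8, -140.1, 445.4]
eef_rot: [[-0.956, 0.293, -0.007], [0.293, 0.956, 0.001], [0.007, -0.001, -1.0]]
contact_force: [-0.2, 0.2, 0.8]
grip_width: 0.999
```

Call:
carry_out:
  steps: [0, 0, 0, 0, 0, 0, 0, 0, 0, 0, 0, 0, 0, 0, 0, 0, 0, 0, 0, 0, 0, 0, 0, 0, 0, 0, 0, 0, 0, 0, 0, 0, 0, 0, 0, 0, 0, 0, 0, 0, 0, 0, 0, 0, 0, 0, 0, 0]
  jaw: 0
  squeeze: 60

```text
time: 3.25
tool_pos: [522.4, -142.4, 450.3]
eef_rot: [[-0.956, 0.294, 0.002], [0.294, 0.956, -0.001], [-0.002, -0.001, -1.0]]
contact_force: [-1.8, -1.0, 5.0]
grip_width: 0.367
```

Run:
```python
from h import *
import cv2
print(wproj(w([[-66,-75,293]],X)),read_state()['contact_force']); im=get_image("wrist")
cv2.imwrite("pics/w2.png",cv2.resize(im[180:400,200:440],None,fx=2.5,fy=2.5))
```

```text
[[324.43730143 275.19100531]] [-1.8220544  -0.96952373  4.9878751 ]
```

View pics/w2.png

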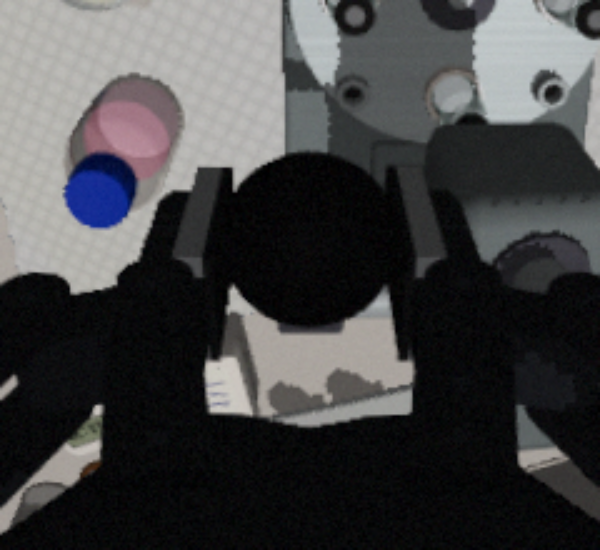

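Call:
carry_out:
  steps: [0.006, 0, 0.005, 0, 0, 0, 0.0115, 0, 0.0105, 0, 0, 0, 0.017, 0, 0.0165, 0, 0, 0, 0.022, 0, 0.0225, 0, 0, 0, 0.0265, 0, 0.029, 0, 0, 0, 0.031, 0, 0.0355, 0, 0, 0, 0.035, 0, 0.042, 0, 0, 0, 0.0385, 0, 0.049, 0, 0, 0, 0.0415, 0, 0.0565, 0, 0, 0, 0.0445, 0, 0.0635, 0, 0, 0]

```text
time: 4.3
tool_pos: [480.4, -129.9, 387.6]
eef_rot: [[-0.956, 0.294, 0.005], [0.294, 0.956, -0.001], [-0.005, 0.001, -1.0]]
contact_force: [-1.9, -2.6, 11.7]
grip_width: 0.366
```

Call:
carry_out:
  steps: [0.0025, 0, 0.0075, 0, 0, 0, 0.0045, 0, 0.015, 0, 0, 0, 0.0065, 0, 0.023, 0, 0, 0, 0.0075, 0, 0.0305, 0, 0, 0, 0.0085, 0, 0.0385, 0, 0, 0, 0.009, 0, 0.046, 0, 0, 0, 0.009, 0, 0.054, 0, 0, 0, 0.0085, 0, 0.062, 0, 0, 0, 0.0085, 0, 0.065, 0, 0, 0, 0.0085, 0, 0.065, 0, 0, 0, 0.0085, 0, 0.065, 0, 0, 0, 0.0085, 0, 0.065, 0, 0, 0]

```text
time: 5.5
tool_pos: [473.4, -127.7, 323.0]
eef_rot: [[-0.956, 0.294, 0.007], [0.294, 0.956, -0.002], [-0.007, 0.0, -1.0]]
contact_force: [-1.6, -3.2, 12.8]
grip_width: 0.364
```

Call:
carry_out:
  steps: [0, 0, 0.003, 0, 0, 0, 0, 0, 0.006, 0, 0, 0, 0, 0, 0.006, 0, 0, 0]

```text
time: 5.8
tool_pos: [473.6, -127.8, 317.0]
eef_rot: [[-0.956, 0.294, 0.008], [0.294, 0.956, -0.002], [-0.008, 0.0, -1.0]]
contact_force: [-2.2, -3.2, 13.5]
grip_width: 0.368
```

Run:
```python
from h import *
import cv2
print(wproj(w([[-120,-75,166]],X)), proj("scene",w([[-120,-75,166],[-66,-75,293]],X)),read_state()['contact_force']); im=get_image("wrist");s=get_image("scene")
a=cv2.resize(im[180:380,220:420],(500,500)); b=cv2.resize(s[190:310,280:400],(500,500))[:, :300]
cv2.imwrite("pics/w3.png",np.hstack([a,b]))
```

```text
[[324.76929233 274.89975508]] [[320.9923597  280.79371838]
 [351.02102932 229.52344171]] [-2.22269548 -3.16703996 13.4864848 ]
```

View pics/w3.png

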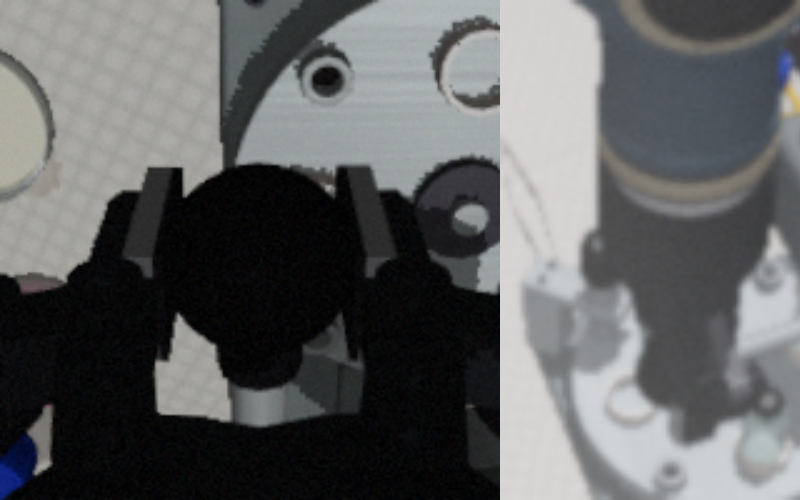

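Run:
```python
from h import *
import cv2
c=calibration("wrist"); T=np.array(c['T_tool_cam']); s=read_state()
f=200/np.tan(np.radians(c['vfov']/2))
cam=s['tool_pos']+s['eef_rot']@T[:3,3]
for th in (12,8,4,0,-2,-4,-6):
    t=np.radians(th); P=w([[30-150*np.cos(t),-75,178+150*np.sin(t)]],X)
    d=np.linalg.norm(P[0]-cam); print(th,P.round(0),((P[0]-s['tool_pos'])@s['eef_rot']).round(1),wproj(P).round(1),"diam",round(2*f*np.arcsin(17/d),1))
```

```text
12 [[ 475. -127.  209.]] [1.00e-01 5.00e-01 1.08e+02] [[325.2 347.9]] diam 96.3
8 [[ 473. -127.  199.]] [  2.    0.5 118.3] [[325.1 324.8]] diam 91.1
4 [[ 472. -127.  188.]] [  3.2   0.5 128.7] [[325.  305.5]] diam 85.6
0 [[ 471. -126.  178.]] [  3.6   0.5 139.1] [[324.9 289.7]] diam 80.3
-2 [[ 471. -127.  173.]] [  3.6   0.5 144.4] [[324.8 283.1]] diam 77.7
-4 [[ 472. -127.  168.]] [  3.3   0.5 149.6] [[324.8 277.2]] diam 75.1
-6 [[ 472. -127.  162.]] [  2.9   0.5 154.8] [[324.7 272.1]] diam 72.7
```

Call:
carry_out:
  steps: [0, 0, 0, 0, 0, 0, 0, 0, 0, 0, 0, 0, 0, 0, 0.003, 0, 0, 0, 0, 0, 0.006, 0, 0, 0, 0, 0, 0.008, 0, 0, 0, 0, 0, 0.008, 0, 0, 0, 0, 0, 0.008, 0, 0, 0]
  squeeze: 120

```text
time: 6.6
tool_pos: [474.8, -128.0, 310.7]
eef_rot: [[-0.957, 0.289, 0.011], [0.289, 0.957, -0.004], [-0.012, -0.0, -1.0]]
contact_force: [-1.5, -3.9, 21.5]
grip_width: 0.354
```

Run:
```python
from h import *
import cv2
c=calibration("wrist"); T=np.array(c['T_tool_cam']); s=read_state()
f=200/np.tan(np.radians(c['vfov']/2))
cam=s['tool_pos']+s['eef_rot']@T[:3,3]
for th in (0,-2,-4,-6):
    t=np.radians(th); P=w([[30-150*np.cos(t),-75,178+150*np.sin(t)]],X)
    d=np.linalg.norm(P[0]-cam); print(th,((P[0]-s['tool_pos'])@s['eef_rot']).round(1),wproj(P).round(1),"diam",round(2*f*np.arcsin(17/d),1))
im=get_image("wrist")
cv2.imwrite("pics/w4.png",cv2.resize(im[200:340,240:410],None,fx=4,fy=4))
```

```text
0 [  5.2   0.4 132.6] [[324.7 295.5]] diam 84.3
-2 [  5.2   0.4 137.8] [[324.7 288.3]] diam 81.5
-4 [  5.    0.4 143.1] [[324.6 282. ]] diam 78.7
-6 [  4.6   0.4 148.3] [[324.6 276.4]] diam 76.1
```

View pics/w4.png

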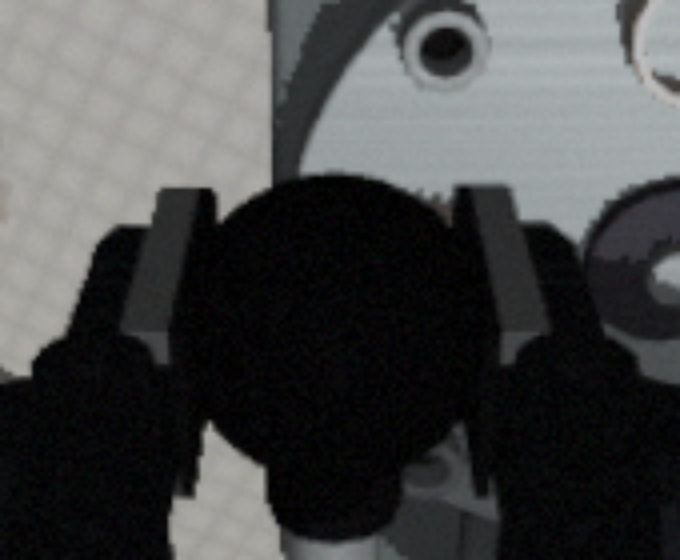

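Call:
carry_out:
  steps: [0, 0, -0.003, 0, 0, 0, 0.0005, 0, -0.009, 0, 0, 0, 0.0005, 0, -0.017, 0, 0, 0, 0, 0, -0.025, 0, 0, 0, -0.001, 0, -0.0325, 0, 0, 0, -0.0025, 0, -0.0405, 0, 0, 0, -0.004, 0, -0.048, 0, 0, 0, -0.006, 0, -0.0555, 0, 0, 0, -0.0085, 0, -0.063, 0, 0, 0, -0.0085, 0, -0.063, 0, 0, 0]

```text
time: 7.65
tool_pos: [477.0, -129.0, 369.4]
eef_rot: [[-0.954, 0.298, -0.01], [0.298, 0.954, 0.004], [0.011, 0.001, -1.0]]
contact_force: [-13.2, 2.3, 9.3]
grip_width: 0.356
```

Call:
carry_out:
  steps: [-0.001, 0, -0.002, 0, 0, 0, -0.003, 0, -0.0075, 0, 0, 0, -0.0065, 0, -0.0145, 0, 0, 0, -0.01, 0, -0.0215, 0, 0, 0, -0.014, 0, -0.028, 0, 0, 0, -0.018, 0, -0.0345, 0, 0, 0, -0.018, 0, -0.0345, 0, 0, 0]
  squeeze: 80

```text
time: 8.35
tool_pos: [493.2, -134.1, 404.5]
eef_rot: [[-0.955, 0.298, -0.015], [0.298, 0.955, 0.007], [0.017, 0.003, -1.0]]
contact_force: [-22.5, 5.3, 23.0]
grip_width: 0.357
```

Run:
```python
from h import *
import cv2
c=calibration("wrist"); T=np.array(c['T_tool_cam']); s=read_state()
f=200/np.tan(np.radians(c['vfov']/2))
cam=s['tool_pos']+s['eef_rot']@T[:3,3]
for th in (25,30,35,40,45):
    t=np.radians(th); P=w([[30-150*np.cos(t),-75,178+150*np.sin(t)]],X)
    d=np.linalg.norm(P[0]-cam); print(th,((P[0]-s['tool_pos'])@s['eef_rot']).round(1),wproj(P).round(1),"diam",round(2*f*np.arcsin(17/d),1))
im=get_image("wrist")
cv2.imwrite("pics/w5.png",cv2.resize(im[200:340,240:410],None,fx=4,fy=4))
```

```text
25 [  6.3   0.4 163.2] [[324.4 257.2]] diam 70.0
30 [  0.4   0.5 151.5] [[324.6 280.3]] diam 73.5
35 [ -6.4   0.5 140.3] [[324.8 306.7]] diam 76.2
40 [-14.2   0.6 129.8] [[325.  335.5]] diam 77.9
45 [-22.9   0.7 120. ] [[325.1 365.4]] diam 78.3
```

View pics/w5.png

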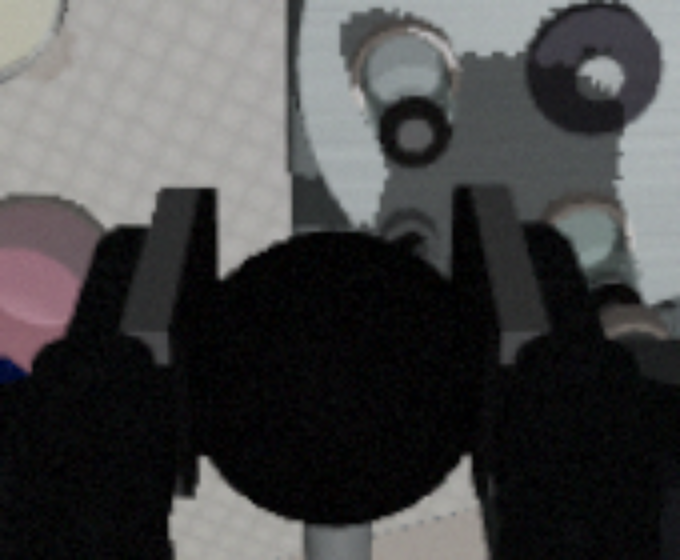

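Call:
carry_out:
  steps: [0.003, 0, -0.002, 0, 0, 0, 0.005, 0, -0.003, 0, 0, 0, 0.0005, 0, -0.0095, 0, 0, 0, -0.004, 0, -0.0155, 0, 0, 0, -0.0095, 0, -0.0215, 0, 0, 0, -0.0145, 0, -0.0275, 0, 0, 0, -0.0145, 0, -0.0275, 0, 0, 0]

```text
time: 9.1
tool_pos: [509.3, -138.7, 433.5]
eef_rot: [[-0.956, 0.294, -0.01], [0.294, 0.956, 0.003], [0.01, 0.0, -1.0]]
contact_force: [-19.4, 4.6, 26.6]
grip_width: 0.356
```

Call:
carry_out:
  steps: [0.002, 0, -0.002, 0, 0, 0, 0.004, 0, -0.004, 0, 0, 0, -0.0005, 0, -0.0085, 0, 0, 0, -0.005, 0, -0.0125, 0, 0, 0, -0.0095, 0, -0.016, 0, 0, 0, -0.0095, 0, -0.016, 0, 0, 0, -0.0095, 0, -0.016, 0, 0, 0]

```text
time: 9.8
tool_pos: [517.3, -140.4, 441.5]
eef_rot: [[-0.955, 0.295, -0.015], [0.295, 0.956, 0.0], [0.015, -0.004, -1.0]]
contact_force: [-2.1, -2.5, -28.3]
grip_width: 0.354
```

Run:
```python
from h import *
import cv2
c=calibration("wrist"); T=np.array(c['T_tool_cam']); s=read_state()
f=200/np.tan(np.radians(c['vfov']/2))
cam=s['tool_pos']+s['eef_rot']@T[:3,3]
for th in (44,46,48,50):
    t=np.radians(th); P=w([[30-150*np.cos(t),-75,178+150*np.sin(t)]],X)
    d=np.linalg.norm(P[0]-cam); print(th,((P[0]-s['tool_pos'])@s['eef_rot']).round(1),wproj(P).round(1),"diam",round(2*f*np.arcsin(17/d),1))
im=get_image("wrist")
cv2.imwrite("pics/w6.png",cv2.resize(im[200:340,240:410],None,fx=4,fy=4))
```

```text
44 [  3.5   0.4 159.4] [[324.5 266.1]] diam 70.9
46 [-1.000e-01  4.000e-01  1.556e+02] [[324.5 276.7]] diam 71.6
48 [ -3.9   0.4 152. ] [[324.5 287.5]] diam 72.1
50 [ -7.8   0.4 148.5] [[324.5 298.5]] diam 72.4
```

View pics/w6.png

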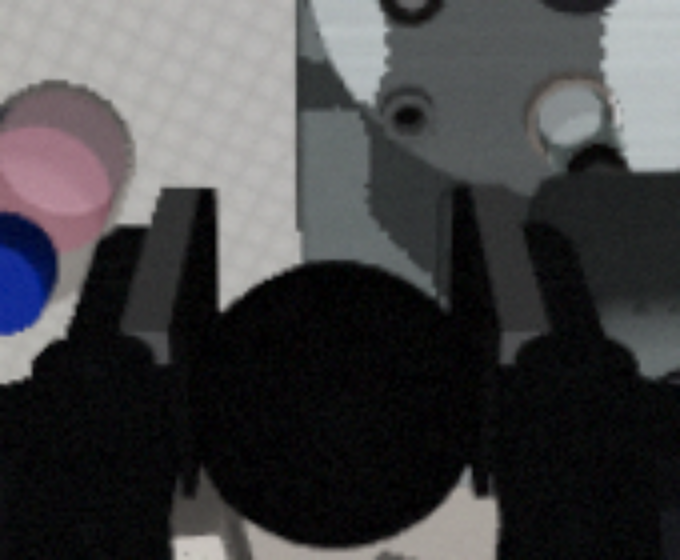

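Call:
carry_out:
  steps: [0, 0, 0, 0, 0, 0, 0, 0, 0, 0, 0, 0, 0, 0, 0, 0, 0, 0, 0, 0, 0, 0, 0, 0, 0, 0, 0, 0, 0, 0, 0, 0, 0, 0, 0, 0, 0, 0, -0.03, 0, 0, 0, 0, 0, -0.06, 0, 0, 0, 0, 0, -0.06, 0, 0, 0]
  jaw: 1

```text
time: 10.75
tool_pos: [520.8, -141.6, 511.3]
eef_rot: [[-0.956, 0.293, 0.008], [0.293, 0.956, -0.001], [-0.008, 0.002, -1.0]]
contact_force: [0.4, 0.1, 0.5]
grip_width: 0.998
```

Call:
carry_out:
  steps: [0.04, 0.128, 0, 0, 0, 0, 0.04, 0.128, 0, 0, 0, 0, 0.04, 0.128, 0, 0, 0, 0, 0.04, 0.128, 0.05, 0, 0, 0, 0.04, 0.128, 0.1, 0, 0, 0, 0.04, 0.128, 0.15, 0, 0, 0, 0.04, 0.128, 0.18, 0, 0, 0, 0.04, 0.128, 0.18, 0, 0, 0, 0.04, 0.128, 0.18, 0, 0, 0]

```text
time: 11.65
tool_pos: [519.7, -6.8, 327.5]
eef_rot: [[-0.956, 0.294, 0.0], [0.294, 0.956, -0.0], [-0.0, -0.0, -1.0]]
contact_force: [-0.7, 0.4, 0.6]
grip_width: 0.999
```

Run:
```python
from h import *
import cv2
s=read_state(); P=w([[-108,53,120]],X)
print(s['tool_pos'],((P[0]-s['tool_pos'])@s['eef_rot']).round(1),wproj(P).round(1),proj("scene",w([[-66,-75,293]],X)))
im=get_image("wrist"); sc=get_image("scene")
cv2.imwrite("pics/w7.png",np.hstack([cv2.resize(im[130:330,220:420],(400,400)),cv2.resize(sc[180:330,275:425],(400,400))]))
```

```text
[519.71312081  -6.81123876 327.51483258] [ -0.8  -0.5 207.5] [[322.7 233.6]] [[351.02102932 229.52344171]]
```

View pics/w7.png

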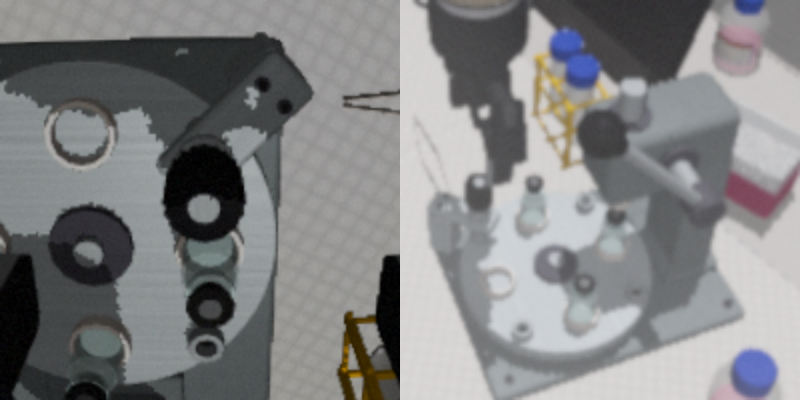

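Run:
```python
from h import *
from scipy.optimize import fsolve
for z in (0,60,122):
  for px in ((328,175),(299,167)):
    p=fsolve(lambda q:proj("top",[q[0],q[1],z])[0]-np.array(px),[600,50]); d=p-np.array(X[:2]); c,s=np.cos(X[2]),np.sin(X[2])
    print(z,px,p.round(0),"local",(c*d[0]+s*d[1]).round(0),(-s*d[0]+c*d[1]).round(0))
```

```text
0 (328, 175) [660.  32.] local 14.0 132.0
0 (299, 167) [683. 114.] local 12.0 217.0
60 (328, 175) [653.  31.] local 8.0 129.0
60 (299, 167) [675. 109.] local 6.0 210.0
122 (328, 175) [646.  30.] local 1.0 126.0
122 (299, 167) [667. 104.] local -0.0 203.0
```

Call:
carry_out:
  steps: [0, 0, 0, 0, 0, 0, 0, 0, 0, 0, 0, 0, 0, 0, 0, 0, 0, 0, 0, 0, 0, 0, 0, 0]
  jaw: 0.6

```text
time: 12.15
tool_pos: [519.4, -6.7, 327.6]
eef_rot: [[-0.956, 0.293, 0.001], [0.293, 0.956, 0.0], [-0.001, 0.001, -1.0]]
contact_force: [0.9, 1.0, 0.1]
grip_width: 0.599
```

Call:
carry_out:
  steps: [-0.001, 0, 0.03, 0, 0, 0, -0.001, 0, 0.05, 0, 0, 0, -0.001, 0, 0.06, 0, 0, 0, -0.001, 0, 0.068, 0, 0, 0, -0.001, 0, 0.068, 0, 0, 0]

```text
time: 12.65
tool_pos: [520.2, -7.0, 258.7]
eef_rot: [[-0.956, 0.294, -0.001], [0.294, 0.956, -0.0], [0.001, -0.0, -1.0]]
contact_force: [-0.1, 0.6, 0.2]
grip_width: 0.597
```

Call:
carry_out:
  steps: [0, 0, 0, 0, 0, 0, 0, 0, 0, 0, 0, 0, 0, 0, 0, 0, 0, 0, 0, 0, 0, 0, 0, 0, 0, 0, 0, 0, 0, 0, 0, 0, 0, 0, 0, 0]
  jaw: 0
  squeeze: 90

```text
time: 13.25
tool_pos: [520.5, -8.1, 260.4]
eef_rot: [[-0.956, 0.294, 0.001], [0.294, 0.956, -0.001], [-0.001, -0.0, -1.0]]
contact_force: [-2.3, -2.7, 6.0]
grip_width: 0.272
```

Call:
carry_out:
  steps: [0, 0, -0.004, 0, 0, 0, 0, 0, -0.008, 0, 0, 0, 0, 0, -0.012, 0, 0, 0, 0, 0, -0.015, 0, 0, 0, 0, 0, -0.015, 0, 0, 0]

```text
time: 13.75
tool_pos: [520.3, -7.7, 273.8]
eef_rot: [[-0.956, 0.294, 0.001], [0.294, 0.956, -0.002], [-0.002, -0.002, -1.0]]
contact_force: [4.0, -5.9, -11.9]
grip_width: 0.27
```

Call:
carry_out:
  steps: [0, 0, -0.0015, 0, 0, 0, 0, 0, -0.003, 0, 0, 0, 0, 0, -0.003, 0, 0, 0]

```text
time: 14.05
tool_pos: [520.3, -7.7, 276.4]
eef_rot: [[-0.956, 0.294, 0.001], [0.294, 0.956, -0.002], [-0.002, -0.002, -1.0]]
contact_force: [5.5, -4.7, -13.2]
grip_width: 0.266
```

Call:
carry_out:
  steps: [0, 0, -0.0015, 0, 0, 0, 0, 0, -0.003, 0, 0, 0, 0, 0, -0.003, 0, 0, 0]
  squeeze: 110

```text
time: 14.35
tool_pos: [520.1, -7.3, 276.8]
eef_rot: [[-0.956, 0.294, 0.001], [0.294, 0.956, -0.004], [-0.002, -0.004, -1.0]]
contact_force: [11.5, -5.4, -35.7]
grip_width: 0.262
```

Call:
carry_out:
  steps: [0, 0, 0.001, 0, 0, 0, 0, 0, 0.001, 0, 0, 0, 0, 0, 0.001, 0, 0, 0, 0, 0, 0.001, 0, 0, 0, 0, 0, 0.001, 0, 0, 0, 0, 0, 0.001, 0, 0, 0, 0, 0, 0.001, 0, 0, 0, 0, 0, 0.001, 0, 0, 0, 0, 0, 0.001, 0, 0, 0, 0, 0, 0.001, 0, 0, 0]

```text
time: 15.35
tool_pos: [520.2, -7.4, 276.8]
eef_rot: [[-0.956, 0.294, 0.001], [0.294, 0.956, -0.004], [-0.002, -0.003, -1.0]]
contact_force: [9.0, -5.8, -27.4]
grip_width: 0.269
```

Run:
```python
from h import *
import cv2
s=read_state(); print(s['tool_pos'],s['contact_force'])
im=get_image("wrist"); sc=get_image("scene")
cv2.imwrite("pics/w8.png",np.hstack([cv2.resize(im[130:330,220:420],(400,400)),cv2.resize(sc[180:330,275:425],(400,400))]))
```

```text
[520.20893732  -7.44197408 276.79488456] [  8.96338747  -5.76696965 -27.41167884]
```

View pics/w8.png

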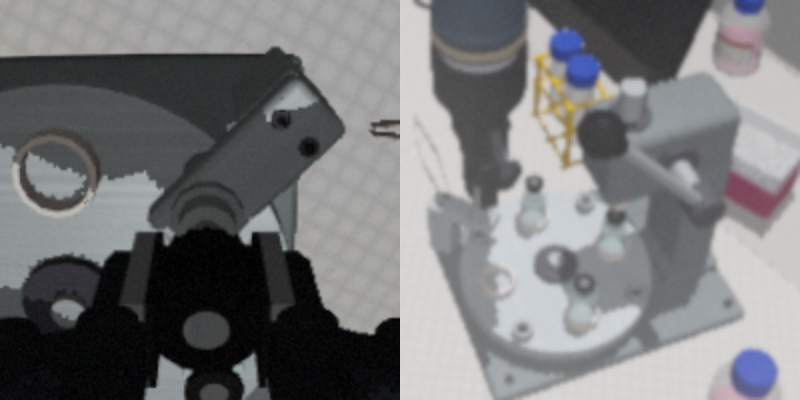

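The picture shows the knob held centrally between the pads, at crop (205,330). The lever is up at (605,133), the dial has not turned, all three vials are standing, and the rack and bottle are where they were. The hold is steady, so I'm handing in.

```bash
python3 -c "
from cell import *
job_done(); s=read_state(); print(s['time'],s['tool_pos'],s['contact_force'],s['grip_width'])"
```

```text
the job is handed in; nothing more can be done
the job is handed in; nothing more can be done
```

The stopper has been pressed, the lever is back at rest, and I handed the job in at about 15.4 s with the gripper holding the index pin up at its stop. No verdict was reported, and the state could not be read after hand-in.

- **Lever down:** I gripped the ball and followed its arc down. The first pass stopped short at about 0.91 rad because the ball slipped about 10 mm up in the jaws. I raised the squeeze to 120 N and pushed on until the force jumped to 21 N. The wrist picture then put the ball at about 4° below level, which is the end of the stroke.
- **Lever up:** I eased the ball back up in short stages, commanded at about 0.08 m/s. The gripper's path was a little off the ball's circle, giving up to about 30 N sideways load on the lever. I corrected for this on the way, and opened the jaws only once the ball was against its rest stop. The later scene pictures show the lever at rest.
- **Index pin:** I gripped the knob and raised it 16 mm until the force climbed from 13 to 36 N with almost no further movement. I then eased to a steady 27 N, and the position did not change over one second.
- **Last check:** The final picture shows the lever at rest, the dial at its station, and the three vials, the rack and the bottle in place.

The stopper depth was judged only from the full lever stroke and the pictures, because no joint values could be read. The petri dish was outside that last crop, so I did not check it.

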